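Snap the terminal housings shut

TASK

Three small terminal housings on the robot cell's table stand with their hinged covers ajar. Press the covers of the two square-cornered housings, the wide one and the narrow one, down until each snaps shut and stays flat by itself. Leave the round-fronted housing's cover open as it is: it is still being worked on.

Things in the scene. Friction and masses are not known exactly. Their poses are not given: they have to be found in the camera images.
- wide_pad (a point): Square-cornered grey cover 120 mm wide, 94 from hinge to free edge, 6 thick, on a fixed black open housing 45 high; hinged at its far edge, 20 to 37 deg open, free edge up towards the robot. Point: on the top face, mid-width, 68 from the hinge edge; moves with the cover. Axes: x from free edge to hinge, z out of the top face, tilt = opening angle. Shut: level, point 51 mm above the table.
- narrow_pad (a point): As the wide cover (same length, heights, point, axes), but 62 mm wide. On all, about 1 N moves the stiff hinge, which stays where left; over the last 7 deg a tooth at the free edge passes a sprung roller, taking 8 to 10 N down at the point, then it snaps level. Pressing straight down with shut fingers at the point's first x, y until the top face is 51 mm high does it.
- round_pad (a point): To be left open. As the wide cover (same length, heights, point, axes), but 84 mm wide with a half-round free end. The three housings stand side by side in any order, 190 mm or more apart between centres, each turned up to 17 deg; only small things under 40 mm high lie between and in front of them.

How it is judged:
By the outcome, as a careful person would: the job done as asked, in the order asked, and still so for the second after the job is handed in, with the robot touching nothing.
It also fails if it takes over 40 s, if anything falls off the work surface, if the arm or the gripper's body presses on something with over 40 N, if the wrist force passes 120 N, or if a joint passes its speed limit or range.

ROBOT

A 6-joint arm with a two-finger parallel gripper is mounted at the origin on the work surface. World frame = base frame: x ahead of the robot, y to its left, z up, the work surface at z = 0. Lengths are in mm, angles in rad, forces in N, time in s.
With the tool pointing down it reaches from about 300 to 950 mm from the base axis. Payload 3.1 kg.
Tool frame: the origin (TCP) lies at the very end of the fingers, on their centre line; the grasp point (between the pads) lies 19 mm behind it; z points along the fingers, y is the direction in which the jaws open and shut (so a half turn about z gives the same grasp; the last joint's range is limited). The gripper opens to 85 mm and grips with 20 to 120 N. Pads are 22 mm wide; open, the fingers measure 114 mm over their backs; the gripper's body (76 mm by 85 mm) begins 54 mm behind the grasp point. The pads swing forward as they close: fully open they stand 13 mm farther back than shut.
Start: joints at [1.088, 0.308, 1.634, -0, 1.2, -0.07], TCP at [250.76, 572.496, 231.272] pointing down, gripper open.
Joint ranges: [-3.06, 3.06], [-0.79, 1.96], [0.05, 2.63], [-1.19, 4.34], [0.05, 2.64], [-2.94, 2.94]. Speed limits (rad/s): [2.79, 2.79, 3.14, 3.14, 3.14, 3.14].

INTERFACE

Orientations are given as a rotation vector (axis times angle).
In Python, from station import ctrl gives the robot as it stands. The module is installed in compiled form; this text tells all that it offers.
- The arm moves only by the tool carry_out, never from a script. Its argument "deltas" is a list of rows, each a list of 7 numbers: the shift along the tool's x, y, z in mm, then the turn, a rotation vector about the tool's x, y, z in degrees, then the closure in counts, from 0 (fully open) to 255 (shut). In form: [[tx, ty, tz, wx, wy, wz, fingers], ...]. A call has exactly 8 rows; each row shifts and turns the pose as measured when the row begins, along the tool's axes as they then stand; what a row does not reach is not made up. A row lasts 1/12 s, in which the tool goes at most 41.7 mm and 7.16 degrees, less where a joint would pass 70% of its speed; a pose out of reach is approached as far as the arm can. A call is refused whole if a number of a shift passes 41.7 or a number of a turn 7.16, either way. A call with a gripper value outside its range is refused whole. The fingers move at their own pace and stop on an object; "newtons" is the grip in N (left out, the last holds). Time passes only in rows, so rows that do not move let the fingers close, or fill a call up. It gives the time, the measured TCP pose, the force and the opening at its end, in the units of the state.
- ctrl.read_state(): the state, without advancing time (a new reading comes with each control period).
- ctrl.snapshot(name): name is "scene" or "top"; returns a dict with "image" (384x512x3 uint8, red, green, blue), "z_map" (384x512 float32, mm along the optical axis (not along the pixel's ray), 0 where there is no reading), "camera_matrix" (3x3 intrinsics, pixels), "pose" (4x4, takes a point from camera to world coordinates). Camera axes: x right, y down, z forward; pixel columns grow to the right and rows downward; lengths in mm; the calibration is good to about 2 mm. A picture is of the moment at which its call begins.
- ctrl.finish_job(): hands the job in, once; it reports no verdict.
The state is a dict: "time_s": time; "q": joint angles; "dq": joint speeds; "joint_torque": joint torques, N m; "eef_pos": TCP position; "tcp_rot": TCP orientation; "force": force on the tool from outside, world axes, zero at the start; "wrist_torque": the same for the moment, N m; "opening": finger opening in mm.
Only numpy, scipy, OpenCV 4.12 (cv2) and the standard library are available. Lean on these libraries where they do the work, as an engineer would, in place of code of your own. Each camera call takes 0.05 s, during which the arm holds its last target.

## Working session

There is one attempt and no reset: what is moved stays moved. The work goes in short steps, Python scripts to look and compute and a tool call to move; the robot and the scene stay as the last step left them, time stands still between calls to the robot, and variables do not carry over. Pictures are saved under pics/ and viewed, and the job is handed in when it is done.

Besides the shell and the picture viewer there is one more tool, called after ">>>" as name([rows], argument=value, ...), one row to a line, values as JSON. carry_out: Moves the arm, as the interface text tells. Its arguments: {"type":"object","properties":{"deltas":{"type":"array","items":{"type":"array","items":{"type":"number"}}},"newtons":{"type":"number"}},"required":["deltas"]}

```bash
mkdir -p pics; python3 - <<'E'
from station import ctrl
import cv2,numpy as np
for n in("scene","top"):
    s=ctrl.snapshot(n); cv2.imwrite(f"pics/{n}0.png",s["image"][:,:,::-1]); np.savez(f"{n}0.npz",**s)
    print(n,s["camera_matrix"].tolist(),s["pose"].round(3).tolist())
print(ctrl.read_state())
E
```

```text
scene [[421.1262153325762, 0.0, 257.3353549157212], [0.0, 421.1262153325762, 185.9122734611673], [0.0, 0.0, 1.0]] [[0.401, 0.566, -0.72, 1155.846], [0.916, -0.228, 0.331, -274.06], [0.023, -0.792, -0.61, 607.226], [0.0, 0.0, 0.0, 1.0]]
top [[471.36666571871154, 0.0, 259.19742079760044], [0.0, 471.36666571871154, 203.57815067495528], [0.0, 0.0, 1.0]] [[-0.025, -0.992, 0.124, 388.856], [-1.0, 0.027, 0.012, -18.965], [-0.015, -0.124, -0.992, 1203.555], [0.0, 0.0, 0.0, 1.0]]
{'time_s': 0.1, 'q': array([ 1.08830949e+00,  3.08895413e-01,  1.63509673e+00, -4.78544681e-05,
        1.19968530e+00, -6.97040551e-02]), 'dq': array([ 0.00036588, -0.0015997 , -0.0026571 ,  0.00018294, -0.00196888,
       -0.00096634]), 'joint_torque': array([-4.24860636e-04, -4.16403902e+01, -2.77645308e+01, -9.29018313e-06,
        3.90426867e-03, -2.59838453e-05]), 'eef_pos': array([250.41207615, 571.81302175, 230.15808044]), 'tcp_rot': array([-0.64366937, -3.07440775,  0.00316932]), 'force': array([-0.19919864,  0.13833899,  0.32333762]), 'wrist_torque': array([ 0.06524744, -0.005099  ,  0.02095249]), 'opening': 85.35608754428073}
```

```bash
sleep 3; ls pics
```

```text
scene0.png
top0.png
```

View pics/top0.png

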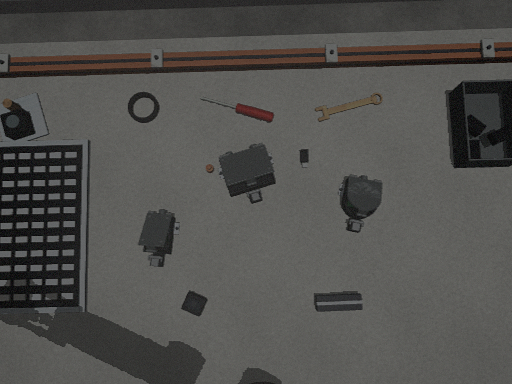

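View pics/scene0.png

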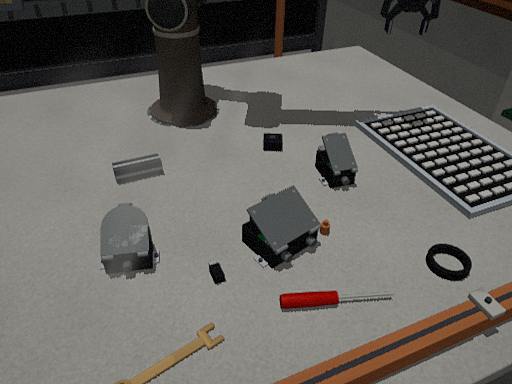

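The top view shows the wide cover near (246,165), the narrow one near (157,230) and the round one near (361,195). Next I'll fit the covers from the depth maps.

```bash
cat > h.py <<'E'
import numpy as np,cv2
def cloud(s):
    K=s["camera_matrix"];z=s["z_map"].astype(float);v,u=np.indices(z.shape)
    P=np.stack([(u-K[0,2])/K[0,0]*z,(v-K[1,2])/K[1,1]*z,z],-1)
    T=s["pose"];W=P@T[:3,:3].T+T[:3,3];W[z==0]=np.nan;return W
E
python3 - <<'E'
from h import *
W=cloud(np.load("top0.npz"));
np.set_printoptions(linewidth=220,suppress=True)
print("table",np.nanmedian(W[330:360,250:350,2]),np.nanmedian(W[200:250,270:330,2]))
for n,(u0,u1,v0,v1) in dict(wide=(212,284,138,205),narrow=(132,185,205,270),round=(333,390,170,235)).items():
    print(n);print(W[v0:v1:4,u0:u1:4,2].round(0))
S=cloud(np.load("scene0.npz"))
for n,(u0,u1,v0,v1) in dict(wide=(236,328,182,270),narrow=(310,362,128,192),round=(95,165,200,276)).items():
    R=S[v0:v1,u0:u1].reshape(-1,3);R=R[R[:,2]>48];print(n,len(R),np.nanmedian(R,0),np.nanmax(R,0))
E
```

```text
table -0.8069119720073559 -0.9405064885928596
wide
[[ 1. -1. -5. -2.  4. -3. -0.  0. -1. -3.  1.  2. -1.  3.  2.  3.  1.  0.]
 [ 1. -0.  1. -1. -4. -4. -3. -0. -0. -1.  0.  1.  2. -3. -4. -5. -1.  1.]
 [-3. -3. -0. -5. -0. -2.  0. -0. -2. -4. 31. 50. 52. 50.  1. -3.  0. -1.]
 [-2.  0.  1.  1. -3. -2. -1. -1. 51. 51. 56. 55. 58. 59. -1. -4. -2. -2.]
 [-3.  2. -2. 49. 50. 51. 52. 52. 57. 61. 61. 64. 67. 68. 67. -1. -0. -2.]
 [-0. -1. 55. 50. 55. 55. 60. 62. 63. 65. 67. 71. 75. 74. 71.  4. -1. -2.]
 [ 0.  0. 58. 58. 66. 65. 66. 67. 68. 73. 72. 77. 82. 79. 81.  2. -1. -1.]
 [21. -2. -0. 67. 70. 67. 69. 77. 76. 80. 80. 82. 80. 83. 88. 91. -1. -0.]
 [22. -1.  2. 70. 73. 77. 73. 82. 85. 83. 83. 88. 89. 91. 95. 94. -0. -1.]
 [-0.  2.  3. 78. 82. 81. 86. 85. 86. 89. 95. 94. 94. 93.  4. 41. -0. -4.]
 [-0. -4. -2.  0. 83. 87. 89. 89. 92. 97. 98. -1.  4.  6.  4. -0. -4.  2.]
 [ 1. -2. -2.  1. 97. 93. 93. 93.  5. 85. 88. 87.  7. 41. 42. 31. -1.  2.]
 [ 3. -3.  0. -1. 43.  1.  2. nan -1.  5. 43. 44. 25.  2.  2.  0. -4. -2.]
 [-1. -1.  5. -1. -1.  2.  6. 46. 42. 22. 40. nan 42.  0.  0.  3. -3. -2.]
[... 2137 characters left out ...]
  9. 94. 95. 93. 35.  0. -4. -0. -3.]
 [-3. -1. -1.  3. 24. 44. 84. 85. 85. 39.  0.  2. -1.  1. -4.]
 [-3. -1. -6.  1.  3.  6. 19. 30. -4. -4.  3.  5. -1.  2. -2.]
 [-3.  0. -1. -3. 17. 39. 46. 45. -2. -4. -1. -1.  1.  3.  3.]
 [-4. -2.  2.  2. 21. 35. 37. -1.  5.  5.  2. -2. -5.  1.  2.]
 [-2.  5. -1. -3. 12. 24. 37. -2. -2. -1. -2. -2. -7. -4.  0.]
 [-1.  2. -2. -6. -6. -1. -1.  0.  3. -2. -2. -1. -2. -4.  1.]]
wide 2738 [632.29504094  20.68497071  72.70496616] [688.5830973   93.58398544  99.6557076 ]
narrow 966 [478.46609675 245.76803832  73.74686015] [524.42969075 281.85825175 102.3158612 ]
round 2192 [ 554.3652616  -259.54150868   69.26479351] [ 603.0176045  -216.75646632   97.03071311]
```

```bash
cat >> h.py <<'E'
BT=dict(wide=(205,290,130,210),narrow=(128,190,200,275),round=(330,395,165,240))
BS=dict(wide=(232,332,178,275),narrow=(306,366,124,196),round=(90,170,195,282))
SZ=dict(wide=120,narrow=62,round=84)
def fit(R,L=94,w=120):
    R=R[np.isfinite(R[:,2])&(R[:,2]>49)]
    rng=np.random.default_rng(0);best=None
    for _ in range(300):
        a=R[rng.choice(len(R),3,False)];n=np.cross(a[1]-a[0],a[2]-a[0]);l=np.linalg.norm(n)
        if l<300: continue
        n/=l;m=abs((R-a[0])@n)<4
        if best is None or m.sum()>best.sum():best=m
    for _ in range(3):
        c=R[best].mean(0);n=np.linalg.svd(R[best]-c)[2][2];n*=np.sign(n[2]);best=abs((R-c)@n)<5
    Q=R[best]
    # hinge direction: horizontal line in plane from rows; approx y axis = horizontal in plane
    y=np.cross([0,0,1],n);y/=np.linalg.norm(y)
    x=np.cross(y,n)
    if x[2]>0:x=-x;  # x goes down toward hinge
    y=np.cross(n,x)
    a=(Q-c)@x;b=(Q-c)@y
    pa=np.percentile(a,[.5,99.5]);pb=np.percentile(b,[.5,99.5])
    rect=cv2.minAreaRect(np.stack([a,b],1).astype(np.float32))
    tilt=np.degrees(np.arccos(n[2]));yaw=np.degrees(np.arctan2(x[1],x[0]))
    # the hinge top edge at z: near 51
    am=(pa[0]+26+pa[1]-68)/2
    p=c+x*am+y*pb.mean()
    return dict(N=len(Q),tilt=tilt,yaw=yaw,len=pa[1]-pa[0],wid=pb[1]-pb[0],p=p,pfree=c+x*(pa[0]+26)+y*pb.mean(),phinge=c+x*(pa[1]-68)+y*pb.mean(),hinge=c+x*pa[1]+y*pb.mean(),rect=rect[1:],std=((Q-c)@n).std())
E
python3 - <<'E'
from h import *
np.set_printoptions(suppress=True,precision=1)
W=cloud(np.load("top0.npz"));S=cloud(np.load("scene0.npz"))
for n in BT:
  for nm,C,B in(("top",W,BT),("scene",S,BS)):
    u0,u1,v0,v1=B[n];f=fit(C[v0:v1,u0:u1].reshape(-1,3))
    print(n,nm,{k:(np.round(v,1) if k!='rect' else v) for k,v in f.items()})
E
```

```text
wide top {'N': np.int64(1461), 'tilt': np.float64(29.3), 'yaw': np.float64(15.8), 'len': np.float64(97.4), 'wid': np.float64(118.5), 'p': array([611.3,  19.8,  83.4]), 'pfree': array([609.8,  19.4,  84.3]), 'phinge': array([612.7,  20.2,  82.6]), 'hinge': array([669.8,  36.3,  49.4]), 'rect': ((120.14082336425781, 103.69628143310547), 89.62562561035156), 'std': np.float64(1.7)}
wide scene {'N': np.int64(2688), 'tilt': np.float64(29.5), 'yaw': np.float64(15.4), 'len': np.float64(97.3), 'wid': np.float64(119.3), 'p': array([613.5,  20.9,  83.3]), 'pfree': array([612.1,  20.5,  84.1]), 'phinge': array([614.9,  21.2,  82.5]), 'hinge': array([671.9,  36.9,  49. ]), 'rect': ((101.88983917236328, 121.79866027832031), 0.017871199175715446), 'std': np.float64(1.2)}
narrow top {'N': np.int64(853), 'tilt': np.float64(31.5), 'yaw': np.float64(-6.8), 'len': np.float64(98.6), 'wid': np.float64(61.6), 'p': array([457.8, 248.1,  85.8]), 'pfree': array([455.8, 248.3,  87.1]), 'phinge': array([459.8, 247.8,  84.6]), 'hinge': array([517.3, 241. ,  49.1]), 'rect': ((102.60440826416016, 62.42218399047851
[... 518 characters left out ...]
n': np.float64(96.6), 'wid': np.float64(82.1), 'p': array([ 529.5, -255.7,   82.1]), 'pfree': array([ 528.4, -255.4,   82.7]), 'phinge': array([ 530.7, -255.9,   81.5]), 'hinge': array([ 589. , -269.8,   49.5]), 'rect': ((84.1153793334961, 101.20899200439453), 88.67451477050781), 'std': np.float64(1.7)}
round scene {'N': np.int64(2155), 'tilt': np.float64(28.2), 'yaw': np.float64(-13.5), 'len': np.float64(98.4), 'wid': np.float64(82.2), 'p': array([ 531.3, -254.9,   82.1]), 'pfree': array([ 529.4, -254.4,   83.1]), 'phinge': array([ 533.2, -255.3,   81. ]), 'hinge': array([ 591.5, -269.3,   48.9]), 'rect': ((102.99822998046875, 83.33301544189453), 0.2758696973323822), 'std': np.float64(1.3)}
```

>>> carry_out([
  [-34, -22, 3, 0, 0, 0, 255],
  [-34, -22, 3, 0, 0, 0, 255],
  [-34, -22, 3, 0, 0, 0, 255],
  [-34, -22, 3, 0, 0, 0, 255],
  [-34, -22, 3, 0, 0, 0, 255],
  [-34, -22, 3, 0, 0, 0, 255],
  [-34, -22, 3, 0, 0, 0, 255],
  [-34, -22, 3, 0, 0, 0, 255],
], newtons=30)

```text
time_s: 0.77
eef_pos: [428.4, 300.0, 201.3]
tcp_rot: [-0.618, -3.075, 0.001]
force: [1.0, -0.3, 0.0]
opening: 0.0
```

```bash
cat > go.py <<'E'
import sys,numpy as np
from scipy.spatial.transform import Rotation as R
from station import ctrl
s=ctrl.read_state();t=np.array([float(a) for a in sys.argv[1:4]])
M=R.from_rotvec(s["tcp_rot"]).as_matrix()
print("t",round(s["time_s"],2),"pos",s["eef_pos"].round(1),"F",s["force"].round(1),"open",round(s["opening"],1),"q",s["q"].round(2));print("toolz",M[:,2].round(3),"toolx",M[:,0].round(3));print("delta tool",(M.T@(t-s["eef_pos"])).round(1))
E
python3 go.py 612.5 20.5 140
```

```text
t 0.77 pos [428.4 300.  201.3] F [ 1.  -0.3  0. ] open 0.0 q [ 0.53  0.15  1.9   0.    1.1  -0.65]
toolz [-0.005  0.    -1.   ] toolx [-0.922  0.386  0.005]
delta tool [-278.2 -186.5   60.3]
```

>>> carry_out([
  [-34, -22, 6, 0, 0, 0, 255],
  [-34, -22, 6, 0, 0, 0, 255],
  [-34, -22, 6, 0, 0, 0, 255],
  [-34, -22, 6, 0, 0, 0, 255],
  [-34, -22, 6, 0, 0, 0, 255],
  [-34, -22, 6, 0, 0, 0, 255],
  [-34, -22, 6, 0, 0, 0, 255],
  [-34, -22, 6, 0, 0, 0, 255],
])

```text
time_s: 1.43
eef_pos: [609.6, 25.1, 149.6]
tcp_rot: [-0.619, -3.072, 0.0]
force: [0.0, 0.3, 0.4]
opening: 0.2
```

```bash
python3 go.py 612.5 20.5 120
```

```text
t 1.43 pos [609.6  25.1 149.6] F [0.  0.3 0.4] open 0.2 q [-0.03  0.37  1.73  0.    1.05 -1.2 ]
toolz [-0.008  0.001 -1.   ] toolx [-0.922  0.387  0.008]
delta tool [-4.7 -3.1 29.5]
```

>>> carry_out([
  [-4, -3, 10, 0, 0, 0, 255],
  [0, 0, 10, 0, 0, 0, 255],
  [0, 0, 10, 0, 0, 0, 255],
  [0, 0, 8, 0, 0, 0, 255],
  [0, 0, 6, 0, 0, 0, 255],
  [0, 0, 5, 0, 0, 0, 255],
  [0, 0, 5, 0, 0, 0, 255],
  [0, 0, 5, 0, 0, 0, 255],
])

```text
time_s: 2.1
eef_pos: [611.3, 17.6, 83.0]
tcp_rot: [-0.624, -3.068, 0.003]
force: [0.2, -0.2, 0.2]
opening: 0.0
```

```bash
python3 go.py 612.5 20.5 51; python3 - <<'E'
from h import *
from station import ctrl
for n in("scene",):
    s=ctrl.snapshot(n); cv2.imwrite(f"pics/{n}1.png",s["image"][:,:,::-1])
E
```

```text
t 2.1 pos [611.3  17.6  83. ] F [ 0.2 -0.2  0.2] open 0.0 q [-0.04  0.46  1.75 -0.    0.94 -1.21]
toolz [-0.011  0.    -1.   ] toolx [-0.92   0.391  0.01 ]
delta tool [-0.3  3.3 32. ]
```

View pics/scene1.png

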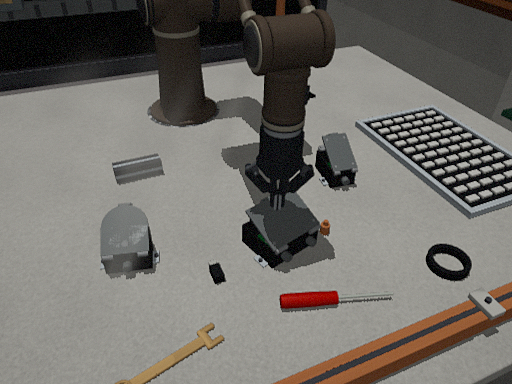

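The shut fingers are right at the wide cover, near (279,208). I'll press on.

>>> carry_out([
  [0, 2, 4, 0, 0, 0, 255],
  [0, 1, 4, 0, 0, 0, 255],
  [0, 0, 4, 0, 0, 0, 255],
  [0, 0, 4, 0, 0, 0, 255],
  [0, 0, 4, 0, 0, 0, 255],
  [0, 0, 4, 0, 0, 0, 255],
  [0, 0, 4, 0, 0, 0, 255],
  [0, 0, 2, 0, 0, 0, 255],
])

```text
time_s: 2.82
eef_pos: [612.4, 21.9, 51.8]
tcp_rot: [-0.621, -3.069, 0.003]
force: [-0.5, 0.3, -0.2]
opening: 0.5
```

```bash
python3 go.py 612.5 20.5 50
```

```text
t 2.82 pos [612.4  21.9  51.8] F [-0.5  0.3 -0.2] open 0.5 q [-0.04  0.51  1.76 -0.    0.88 -1.21]
toolz [-0.011  0.    -1.   ] toolx [-0.921  0.389  0.01 ]
delta tool [-0.7 -1.2  1.8]
```

>>> carry_out([
  [0, 0, 1, 0, 0, 0, 255],
  [0, 0, 1, 0, 0, 0, 255],
  [0, 0, 0, 0, 0, 0, 255],
  [0, 0, 0, 0, 0, 0, 255],
  [0, 0, 0, 0, 0, 0, 255],
  [0, 0, 0, 0, 0, 0, 255],
  [0, 0, 0, 0, 0, 0, 255],
  [0, 0, 0, 0, 0, 0, 255],
])

```text
time_s: 3.48
eef_pos: [613.3, 21.6, 50.9]
tcp_rot: [-0.623, -3.069, 0.002]
force: [-0.7, -0.2, 2.5]
opening: -0.1
```

```bash
python3 go.py 612.5 20.5 130; python3 - <<'E'
from h import *
from station import ctrl
for n,B in(("scene",BS),):
    s=ctrl.snapshot(n); cv2.imwrite(f"pics/{n}2.png",s["image"][:,:,::-1])
    W=cloud(s);np.set_printoptions(linewidth=220,suppress=True);print(W[178:275:5,232:332:5,2].round(0))
E
```

```text
t 3.48 pos [613.3  21.6  50.9] F [-0.7 -0.2  2.5] open -0.1 q [-0.04  0.51  1.76  0.    0.88 -1.21]
toolz [-0.01   0.001 -1.   ] toolx [-0.921  0.39   0.009]
delta tool [  1.1  -1.6 -79. ]
[[  1.   1.  -2.   1. 145. 155. 159. 161. 161. 161. 160. 160. 162. 161. 161. 149.   2.   2.   7.  13.]
 [  2.   1.   2.  -1. 145. 144. 149. 149. 156. 155. 148. 156. 157. 151. 144. 144. 145.  -0.   0.   5.]
 [ -1.  -1.  -0.   0. 137. 137. 120. 136. 145. 144. 137. 144. 139. 120. 133. 139. 141.   0.   0.  -1.]
 [  1.  -0.  -1.   1. 126. 127. 121. 109. 130. 131. 125. 133. 108. 110. 128. 128.   1.   2.  -2.  -1.]
 [ -2.   0.   1.  -2.   1. 114. 116. 108. 120. 119. 114. 119. 107. 116. 115.   2.   2.  -0.   1.   2.]
 [  0.   1.  -0.   0.   0.  -2. 102. 105. 103. 103. 102. 102. 103. 104.   0.  -1.   0.   2.  -1.   0.]
 [  0.   0.   1.   1.  37.  38.  41.  51.  85.  89.  87.  53.  50.  51.  -1.  -2.  -1.  -0.   2.   1.]
 [  1.   2.   0.   1.  27.  43.  51.  51.  74.  76.  76.  53.  49.  51.  51.  52.   2.   2.   0.   2.]
 [  0.  -1.   1.  -1.  50.  51.  50.  51.  61.  64.  61.  52.  52.  52.  51.  51.  50. 
[... 449 characters left out ...]
  20.  31.  43.  51.  53.  51.  50.  44.  37.  28.  18.  21.  27.   2.  -1.   0.]
 [ -1.  -0.   1.   0.   5.  17.  30.  42.  50.  51.  50.  30.  23.  13.   1.   1.   2.  -0.   0.   2.]
 [ -1.  -1.   0.  -2.   2.   5.  16.  28.  39.  45.  30.  31.   7.   0.   1.  -0.  -0.   1.  -0.   1.]
 [  0.   0.   1.   0.   1.   4.   8.  16.  28.  20.  20.  29.   1.  -1.   2.   0.  -0.   1.   0.   1.]
 [  3.   1.   1.  -1.   0.   1.   5.   3.  13.   6.   0.   0.   1.  -0.   2.  -1.  -1.   0.   0.  -1.]
 [  0.  -1.   1.  -0.   0.   1.   0.   0.  -1.   0.   0.   1.  -1.  -1.  -0.   0.  -0.   2.   0.   1.]
 [ -0.  -2.   1.   0.  -2.   0.   1.   1.   1.   2.   1.  -0.  -1.   1.   1.   1.   0.   0.   0.   2.]]
```

View pics/scene2.png

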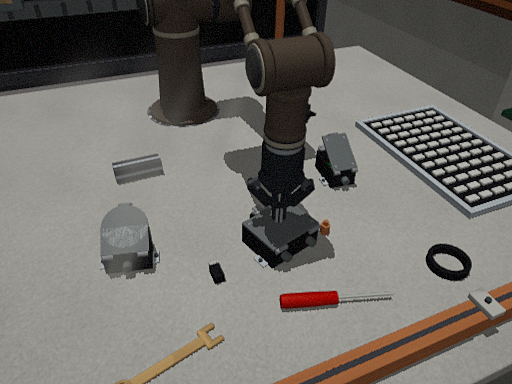

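The wide cover lies flat at z≈51 all over (278,230). Next: lift, then move to the narrow cover.

>>> carry_out([
  [0, 0, -20, 0, 0, 0, 255],
  [0, 0, -35, 0, 0, 0, 255],
  [0, 0, -38, 0, 0, 0, 255],
  [33, 21, 0, 0, 0, 0, 255],
  [33, 21, 0, 0, 0, 0, 255],
  [33, 21, 0, 0, 0, 0, 255],
  [33, 21, 0, 0, 0, 0, 255],
  [33, 21, 0, 0, 0, 0, 255],
])

```text
time_s: 4.2
eef_pos: [506.3, 181.5, 149.1]
tcp_rot: [-0.645, -3.071, -0.0]
force: [-0.5, 0.6, 0.1]
opening: -0.3
```

```bash
python3 go.py 459 248.4 120; python3 - <<'E'
from h import *
from station import ctrl
s=ctrl.snapshot("scene"); W=cloud(s);u0,u1,v0,v1=BS["wide"];f=W[205:260,240:325].reshape(-1,3);f=f[f[:,2]>46]
print(len(f),np.percentile(f[:,2],[5,50,95,100]),fit(f)["tilt"])
E
```

```text
t 4.2 pos [506.3 181.5 149.1] F [-0.5  0.6  0.1] open -0.3 q [ 0.26  0.24  1.9   0.    1.   -0.9 ]
toolz [-0.003  0.001 -1.   ] toolx [-0.916  0.402  0.003]
delta tool [70.1 42.2 29.3]
2154 [48.71684714 50.90019968 52.67904954 54.53751457] 0.0845191982730452
```

The wide cover has stayed shut (0.1° tilt, 51 mm). On to the narrow one.

>>> carry_out([
  [33, 20, 3, 0, 0, 0, 255],
  [28, 17, 4, 0, 0, 0, 255],
  [5, 3, 5, 0, 0, 0, 255],
  [0, 0, 8, 0, 0, 0, 255],
  [0, 0, 8, 0, 0, 0, 255],
  [0, 0, 5, 0, 0, 0, 255],
  [0, 0, 3, 0, 0, 0, 255],
  [0, 0, 1, 0, 0, 0, 255],
])

```text
time_s: 4.92
eef_pos: [458.0, 247.9, 109.6]
tcp_rot: [-0.632, -3.07, -0.004]
force: [-0.2, 0.4, -0.1]
opening: -0.2
```

```bash
python3 go.py 459 248.4 86
```

```text
t 4.92 pos [458.  247.9 109.6] F [-0.2  0.4 -0.1] open -0.2 q [ 0.41  0.27  1.96  0.01  0.91 -0.76]
toolz [-0.007  0.004 -1.   ] toolx [-0.919  0.395  0.008]
delta tool [-0.9  0.9 23.6]
```

>>> carry_out([
  [-1, 1, 6, 0, 0, 0, 255],
  [0, 0, 6, 0, 0, 0, 255],
  [0, 0, 5, 0, 0, 0, 255],
  [0, 0, 4, 0, 0, 0, 255],
  [0, 0, 4, 0, 0, 0, 255],
  [0, 0, 4, 0, 0, 0, 255],
  [0, 0, 4, 0, 0, 0, 255],
  [0, 0, 4, 0, 0, 0, 255],
])

```text
time_s: 5.58
eef_pos: [462.4, 246.2, 69.4]
tcp_rot: [-0.64, -3.07, -0.005]
force: [0.1, -0.1, 0.3]
opening: -0.1
```

```bash
python3 go.py 459 248.4 50
```

```text
t 5.58 pos [462.4 246.2  69.4] F [ 0.1 -0.1  0.3] open -0.1 q [ 0.4   0.34  1.98  0.01  0.83 -0.76]
toolz [-0.005  0.004 -1.   ] toolx [-0.917  0.4    0.006]
delta tool [ 3.9  0.6 19.4]
```

>>> carry_out([
  [1, 0, 4, 0, 0, 0, 255],
  [1, 0, 4, 0, 0, 0, 255],
  [1, 0, 4, 0, 0, 0, 255],
  [0, 0, 4, 0, 0, 0, 255],
  [0, 0, 3, 0, 0, 0, 255],
  [0, 0, 1, 0, 0, 0, 255],
  [0, 0, 0.5, 0, 0, 0, 255],
  [0, 0, 0, 0, 0, 0, 255],
])

```text
time_s: 6.25
eef_pos: [459.8, 247.9, 51.1]
tcp_rot: [-0.637, -3.071, -0.002]
force: [0.3, -0.1, -0.4]
opening: -0.1
```

```bash
python3 go.py 459 248.4 50; python3 - <<'E'
from h import *
from station import ctrl
s=ctrl.snapshot("scene"); cv2.imwrite("pics/scene3.png",s["image"][:,:,::-1]);W=cloud(s);np.set_printoptions(linewidth=220,suppress=True);print(W[130:196:4,306:366:4,2].round(0))
E
```

```text
t 6.25 pos [459.8 247.9  51.1] F [ 0.3 -0.1 -0.4] open -0.1 q [ 0.41  0.37  1.98  0.01  0.8  -0.76]
toolz [-0.005  0.002 -1.   ] toolx [-0.918  0.398  0.006]
delta tool [1.  0.1 1.1]
[[  1.   2.  -0. 124. 127.   2.   0. 131. 131. 127. 132. 115. 124. 129. 130.]
 [  1.  -0.  -0.   1. 116. 116.  -0. 121. 104. 120. 121. 106. 119. 120.  -1.]
 [  1.  -1.   2.   1.  -0. 107. 104. 107.  99. 107. 104. 107. 108.   2.   1.]
 [ -0.   2.   1.   3.   0.   2.   0.  97.  93.  96.   3.  97.   1.   1.  -0.]
 [ -2.  -0.  -0.   1.  42.  39.  75.  83.  85.  83.   1.   1.   1.   1.   2.]
 [  0.   0.   1.  49.  51.  50.  68.  73.  74.  51.   3.   0.  -2.   2.   1.]
 [  1.  -0.   0.  43.  50.  51.  52.  62.  62.  50.  52.   0.  -1.   2.   1.]
 [  1.  -0.   1.  33.  45.  52.  51.  52.  52.  49.  50.  51.  -2.   3.  -0.]
 [  1.   1.  -0.  21.  35.  48.  49.  53.  53.  51.  53.  51.  -0.  -2.   1.]
 [  1.   2.  -0.  12.  26.  39.  51.  52.  51.  51.  52.  50.  53.   3.  nan]
 [  2.   0.  -0.   1.  17.  30.  42.  52.  50.  47.  44.  43.  48.  -1.  -1.]
 [ -1.   0.  -1.   1.   5.  20.  34.  42.  43.  35.  33.  31.  29.   1.   1.]
 [ -1.  -1.   0.   0.   9.  10.  25.  27.  24.  28.  30.  18.  15.  -1.   1.]
 [  1.   2.   1.   0.   3.   6.  13.  16.  15.  20.  21.   7.   1.   1.   0.]
 [ -1.   2.   0.   3.   1.   2.   3.   3.  -1.   2.   0.  -0.  -0.   2.   1.]
 [ -2.   1.   1.   1.  -0.  -2.  -1.  -0.   1.  -1.   2.   1.   1.   1.   0.]
 [  1.  -0.   2.   1.   1.   2.   1.  -0.  -0.   1.   1.  -1.   0.   1.   1.]]
```

View pics/scene3.png

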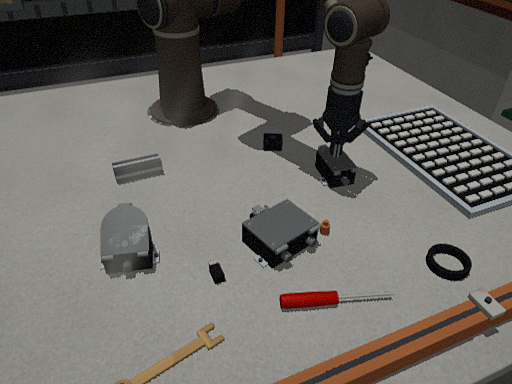

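Both covers look flat: the wide one at (280,230) and the narrow one at (337,165). I'll lift clear, let the arm settle, and check with both cameras.

>>> carry_out([
  [0, 0, -20, 0, 0, 0, 255],
  [0, 0, -35, 0, 0, 0, 255],
  [0, 0, -38, 0, 0, 0, 255],
  [15, 35, -10, 0, 0, 0, 255],
  [15, 35, -10, 0, 0, 0, 255],
  [15, 35, -10, 0, 0, 0, 255],
  [15, 35, -5, 0, 0, 0, 255],
  [0, 0, 0, 0, 0, 0, 255],
])

```text
time_s: 6.97
eef_pos: [460.2, 404.3, 180.4]
tcp_rot: [-0.648, -3.064, -0.005]
force: [0.3, -0.9, 0.3]
opening: 0.0
```

>>> carry_out([
  [0, 0, 0, 0, 0, 0, 255],
  [0, 0, 0, 0, 0, 0, 255],
  [0, 0, 0, 0, 0, 0, 255],
  [0, 0, 0, 0, 0, 0, 255],
  [0, 0, 0, 0, 0, 0, 255],
  [0, 0, 0, 0, 0, 0, 255],
  [0, 0, 0, 0, 0, 0, 255],
  [0, 0, 0, 0, 0, 0, 255],
])

```text
time_s: 7.63
eef_pos: [458.1, 399.8, 175.7]
tcp_rot: [-0.649, -3.059, 0.006]
force: [0.0, 0.0, 0.4]
opening: -0.0
```

```bash
python3 go.py 459 248.4 50; python3 - <<'E'
from h import *
from station import ctrl
for nm,B in(("scene",BS),("top",BT)):
    s=ctrl.snapshot(nm);cv2.imwrite(f"pics/{nm}4.png",s["image"][:,:,::-1]);W=cloud(s)
    for n in B:
        u0,u1,v0,v1=B[n];R=W[v0:v1,u0:u1].reshape(-1,3);z=R[:,2];R=R[(z>46.5)&(z<110)]
        R2=R.copy();R2[:,2]+=5;f=fit(R2);print(nm,n,f["N"],"tilt",round(f["tilt"],1),"z",np.percentile(R[:,2],[5,50,95]).round(1))
E
```

```text
t 7.63 pos [458.1 399.8 175.7] F [0.  0.  0.4] open -0.0 q [ 0.64  0.34  1.71  0.01  1.1  -0.52]
toolz [-0.015 -0.    -1.   ] toolx [-0.914  0.406  0.014]
delta tool [ -64.  -137.2  125.7]
scene wide 2198 tilt 0.2 z [48.8 50.9 52.6]
scene narrow 650 tilt 0.4 z [48.4 51.1 52.9]
scene round 2216 tilt 28.4 z [50.2 68.9 90.7]
top wide 1721 tilt 0.2 z [47.2 50.1 53.6]
top narrow 933 tilt 0.1 z [47.3 50.  53.6]
top round 1003 tilt 28.2 z [50.9 71.9 90.8]
```

View pics/top4.png

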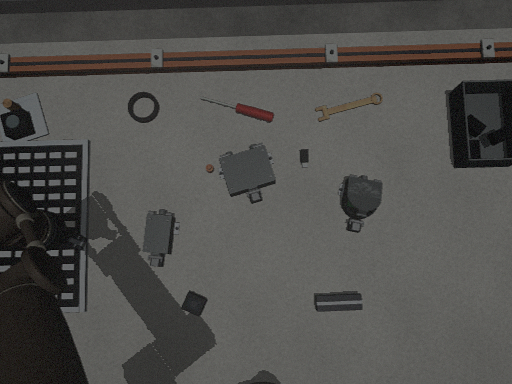

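The wide cover (247,170) and the narrow cover (158,232) are flat. The round one (361,195) is still open, and the arm is clear of everything.

```bash
python3 -c "
from station import ctrl
print(ctrl.finish_job())"
```

```text
the job is handed in; nothing more can be done
None
```

I pressed the wide cover shut first, then the narrow one, each straight down at its point with the fingers shut. Then I lifted clear and handed in at about 7.7 s.

- **Closed covers:** with the arm away, both cameras showed them level. The wide one was at 0.2° tilt and the narrow one at 0.1–0.4°, both with the top face at about 50–51 mm.
- **Round cover:** it was still open at about 28°, the same as at the start, and I never touched it.
- **Force:** I did not see the 8–10 N snap peak, because force is only reported at the end of each call. That each cover snapped is judged from it lying level and staying so once released. No reading I saw passed 2.5 N.

No check failed. The two cameras differed by about 1 mm in height and 2 mm in position, about what the calibration allows.

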